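# Hold the magnifier over the embossing plate

## Robot

A 6-joint arm with a two-finger parallel gripper is mounted at the origin on the work surface. World frame = base frame: x ahead of the robot, y to its left, z up, the work surface at z = 0. Lengths are in mm, angles in degrees, forces in N, time in s.
With the tool pointing down it reaches from about 350 to 975 mm from the base axis. Payload 4.9 kg.
Tool frame: the origin (TCP) lies at the very end of the fingers, on their centre line; the grasp point (between the pads) lies 19 mm behind it (manip.hold_point_z is the distance from the TCP to the grasp point, in mm); z points along the fingers, x is the direction in which the jaws open and shut, and the axes are right-handed (so a half turn about z gives the same grasp; the last joint's range is limited). The gripper opens to 85 mm and grips with 20 to 120 N. Pads are 22 mm wide; open, the fingers measure 114 mm over their backs; the gripper's body (76 mm by 85 mm) begins 54 mm behind the grasp point. The pads swing forward as they close: fully open they stand 13 mm farther back than shut.
Start: joints at [68.239, 3.019, 92.412, -0, 84.569, -6.818], TCP at [161.149, 603.848, 231.304] pointing down, gripper open.
Joint ranges: [-172.51, 172.51], [-57.92, 126.97], [3.15, 148.05], [-58.71, 238.71], [5.1, 150.11], [-179.66, 179.66]. Speed limits (degrees/s): [147.25, 147.25, 180, 180, 180, 180].

## Interface

Orientations are given as [roll, pitch, yaw] about the fixed x, y, z axes, in that order (R = Rz(yaw) Ry(pitch) Rx(roll)).
In Python, from plant import manip gives the robot as it stands. Calls block until the motion is done:
- manip.move_to(position, orientation): joint-space move of the TCP to a pose.
- manip.move_linear(position, attitude=None, vel=150): straight line of the TCP; attitude=None keeps the orientation; vel is the mean speed in mm/s.
- manip.set_joints(angles): joint-space move.
- manip.grip(opening): finger opening in mm; the grip force is fixed at half the most; returns when the fingers have stopped.
- manip.hold(seconds).
- manip.inverse_kinematics(position, orientation): joint angles nearest the present ones, or None.
- manip.sense(): the state.
- manip.capture(name): name is "side" or "top"; returns (picture, depth): 384x512x3 uint8, blue, green, red; 384x512 float32, mm along the optical axis (not along the pixel's ray), 0 where there is no reading.
- manip.camera_params(name): a dict with "fx", "fy", "cx", "cy" (pixels), "xyz" and "attitude" of the camera in the world. Camera axes: x right, y down, z forward; pixel columns grow to the right and rows downward; lengths in mm; the calibration is good to about 2 mm. A picture is of the moment at which its call begins. camera_params takes no time and is no camera call.
A pose or a line that the arm cannot do raises manip.MotionError and nothing moves.
- manip.close_job(): hands the job in, once; it reports no verdict.
The state is a dict: "time_s": time; "q": joint angles; "dq": joint speeds; "tau": joint torques, N m; "position": TCP position; "eef_rot": TCP orientation; "wrist_force": force on the tool from outside, world axes, zero at the start; "ft_torque": the same for the moment, N m; "opening": finger opening in mm.
Only numpy, scipy, OpenCV 4.12 (cv2) and the standard library are available. Lean on these libraries where they do the work, as an engineer would, in place of code of your own. Each camera call takes 0.05 s, during which the arm holds its last target.

## Task

Take the small steel pattern weight off the brass embossing plate and stand it on the round cork mat, setting it down without dropping it. Then draw the magnifier out of its slanted wooden holder, turn it so the lens is level and hold it centred over the plate about 15 cm above the bench, as if to inspect the engraving. Finish there, holding the magnifier still in the gripper, and leave everything else on the bench where it is.

Things in the scene. Friction and masses are not known exactly. Their poses are not given: they have to be found in the camera images.
- weight_mid (a point): the pattern weight that starts on the plate: plain dark steel, 450 g (+-20%). A round foot 58 mm wide and 20 mm high, a neck, and on top a round knob 26 mm wide whose straight side spans 36 to 54 mm above its underside; 57 mm high in all. This point lies on its axis 28.5 mm above its underside (the knob's middle is 16.5 mm higher); z is its axis, up.
- weight: the same weight, told apart from the large one by its size and by standing on the plate; origin under the centre of its foot
- plate: brass embossing plate on a plywood backing board, fixed to the bench, 130 mm (its x) by 100 mm (its y), raised pattern, with a flat round boss 72 mm wide in the middle; the boss's top is 12 mm above the bench. Origin under its centre, on the bench.
- cork: round cork mat, 110 mm wide, 5 mm thick, fixed to the bench; origin under its centre, on the bench
- holder: dark wooden holder fixed to the bench: foot board 130 x 90 x 16 mm with a rectangular socket that slants up at 50 degrees above level towards the holder's own +x (away from the robot); the socket is 42 mm deep, 21 mm wide (holder's y), 18.5 mm the other way, its walls 10 mm thick. Origin under the foot board's centre, on the bench.
- holder_mouth (a point): centre of the socket's mouth, 68 mm above the bench
- mag_lens (a point): the magnifier's lens centre. Own x runs along the handle from its foot to the lens; z is normal to the lens (level lens: z upright). It starts with its handle in the socket, lens up, and with the socket's play its handle rests about 43 degrees above level; z then leans up and back to the robot, y is level. Dark steel ring round a clear lens, 84 mm wide, 10 mm thick.
- mag_grip (a point): a point on the handle's middle line, 85 mm from its foot, 85 mm short of the lens centre, 43 mm short of the ring: a good place to pinch across the 16 mm width (own y); in the holder it is 43 mm outside the socket's mouth
- mag_foot (a point): the foot end of the handle's middle line, at the bottom of the socket at the start; the handle is free once drawn 42 mm out, best along a line midway between its own x and the socket's slant
- magnifier: the same magnifier, 212 mm long, 140 g (+-20%): wooden handle 112 mm long, 16 mm wide (own y), 14 mm thick (own z), then a steel neck and the ring; origin at the foot of the handle, axes as for the lens
- big_weight: bystander: large steel pattern weight, 86 mm wide, 57 mm high, at the back; origin under its centre
- mallet: bystander: wooden mallet lying down, head 60 mm thick and 90 mm long, handle 170 mm; origin under its head
- jar: bystander: capped glass jar, 54 mm wide, 70 mm high; origin under its centre
- tin: bystander: flat round tin, 70 mm wide, 50 mm high; origin under its centre
- die: bystander: sole-shaped steel cutting die, 105 x 72 mm, 30 mm high; origin under its centre
- awl: bystander: small awl lying down along its own x, 118 mm long, 20 mm thick; origin under the front end of its handle, 8 mm from the middle of its length
- wax: bystander: cake of wax, 45 x 26 x 20 mm; origin under its centre
Mind the look-alikes: they are no part of the job. Of the things that look like the cork, take the one that is farthest to the robot's right at the start.

How it is judged (in metres and radians):
On the way, in this order (a step that is already met when the one before it is completed fails the run):
1. the weight stands on the cork mat, let go (horizontal distance between weight_mid and cork below 0.045 m and height (world z) of weight_mid between 0.028 and 0.04 m and angle between weight_mid's own z axis and vertical below 0.15 rad and contact force between weight and the fingers below 0.1 N and linear speed of weight below 0.03 m/s), for 0.3 s.
2. the magnifier is drawn out of its holder and held clear of it (height (world z) of mag_foot above 0.09 m and contact force between magnifier and the fingers above 1 N and contact force between magnifier and holder below 0.1 N), for 0.2 s.
At the end, for the whole second after the job is handed in: Weight upright (0.15 rad) and let go on the cork mat, axis within 45 mm of its centre; magnifier held still in the gripper, off its holder, lens level within 0.2 rad (either face up), its centre within 30 mm of the plate's centre seen from above and 100 to 200 mm above the bench (all of step 1 and horizontal distance between mag_lens and plate below 0.03 m and height (world z) of mag_lens between 0.1 and 0.2 m and (angle between mag_lens's own z axis and vertical below 0.2 rad or angle between mag_lens's own z axis and vertical above 2.94 rad) and contact force between magnifier and the fingers above 1 N and contact force between magnifier and holder below 0.1 N and linear speed of magnifier below 0.03 m/s); the arm keeps its last pose, push and grip.
It fails at once if the weight is dropped (falls freely at over 0.6 m/s) (linear speed of weight above 0.6 m/s and contact force between weight and the fingers below 0.1 N).
It fails at once if another thing on the bench is shifted by more than 30 mm (distance of any of big_weight, mallet, jar, tin, die, awl, wax from where it was at the start of the episode above 0.03 m).
It also fails if it takes over 56 s, if anything falls off the work surface, if the arm or the gripper's body presses on something with over 40 N, if the wrist force passes 120 N, or if a joint passes its speed limit or range.

## Working session

There is one attempt and no reset: what is moved stays moved. The work goes in short steps, each a Python script; the robot and the scene stay as the last script left them, time stands still between calls to the robot, and variables do not carry over. Pictures are saved under pics/ and viewed, and the job is handed in when it is done.

```bash
ls; mkdir -p pics; python3 - <<'E'
from plant import manip
import cv2,numpy as np
for n in("side","top"):
    p,d=manip.capture(n); cv2.imwrite(f"pics/{n}0.png",p); np.save(f"pics/{n}0.npy",d); print(n,manip.camera_params(n),(d>0).mean())
print(manip.sense())
E
```

```text
pics
side {'fx': 490.19440620541616, 'fy': 490.19440620541616, 'cx': 259.3713788155872, 'cy': 192.6402512512299, 'xyz': array([ 241.11696442, -728.81525056,  979.73706246]), 'attitude': array([-136.30357836,    0.39582068,  -25.09000621])} 0.9958445231119791
top {'fx': 454.88351431896984, 'fy': 454.88351431896984, 'cx': 256.49717673691487, 'cy': 188.5058446971836, 'xyz': array([ 452.3569683 ,   47.92164244, 1204.97653326]), 'attitude': array([-173.84820566,   -0.53918461,  -90.10553001])} 0.9960378011067709
{'time_s': 0.1, 'q': array([ 6.82414804e+01,  3.05185665e+00,  9.24850565e+01, -1.08893106e-04,
        8.45694039e+01, -6.81779325e+00]), 'dq': array([-0.00151794, -0.21644655, -0.02779851, -0.04432984,  0.01330218,
       -0.06157669]), 'tau': array([ 2.27516462e-04, -3.94902313e+01, -3.71364641e+01, -1.72027403e-04,
        3.87589331e-03,  1.07532568e-05]), 'position': array([160.91938857, 603.33627561, 230.19482043]), 'eef_rot': array([-1.79987486e+02,  1.05578150e-01,  7.50592956e+01]), 'wrist_force': array([ 0.26248186,  0.00402616, -0.59852053]), 'ft_torque': array([0.0397005 , 0.00627426, 0.03467619]), 'opening': 85.60148874524329}
```

View pics/top0.png

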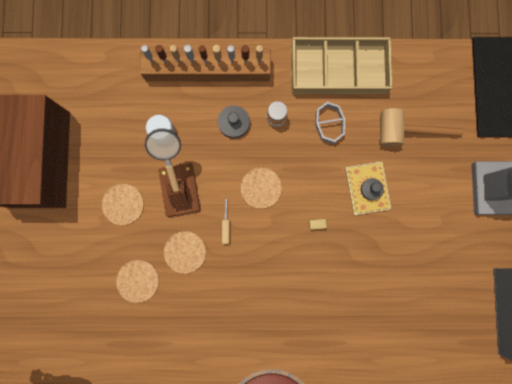

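View pics/side0.png

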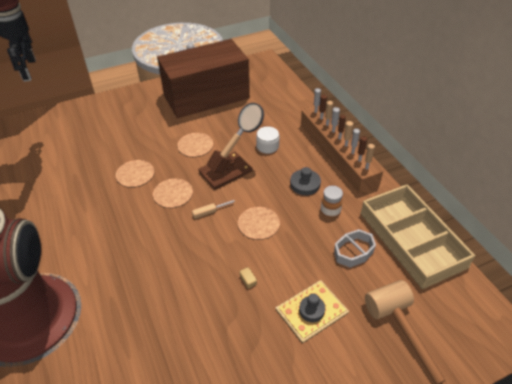

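The top view shows four cork look-alikes, at (122,204), (185,252), (137,281) and (261,188). The image's right is the robot's right (-y), so (261,188) is the one meant; it's the mat at (259,222) in the side view. The plate is at (368,188) with the weight's knob at (376,187), the holder is at (180,190), and the magnifier ring is at (163,144). The larger weight at (234,121) is the bystander. Next I'll measure these and check an enlarged crop.

```bash
cat > h.py <<'E'
import numpy as np,cv2
from scipy.spatial.transform import Rotation as Ro
from plant import manip
def cam(n):
    c=manip.camera_params(n); return c,Ro.from_euler('xyz',c['attitude'],degrees=True).as_matrix(),np.array(c['xyz'])
def ray(n,uv):
    c,R,t=cam(n); d=R@np.array([(uv[0]-c['cx'])/c['fx'],(uv[1]-c['cy'])/c['fy'],1.]); return t,d
def plane(n,uv,z):
    t,d=ray(n,uv); return t+d*(z-t[2])/d[2]
def two(a,b):
    (p,d),(q,e)=ray('top',a),ray('side',b)
    s=np.linalg.lstsq(np.c_[d,-e],q-p,rcond=None)[0]; A=p+d*s[0];B=q+e*s[1]
    return (A+B)/2,np.linalg.norm(A-B)
def cloud(n,d):
    c,R,t=cam(n); v,u=np.mgrid[:384,:512]
    P=np.stack([(u-c['cx'])/c['fx']*d,(v-c['cy'])/c['fy']*d,d],-1)@R.T+t
    P[d<=0]=np.nan; return P
def proj(n,P):
    c,R,t=cam(n); q=(np.atleast_2d(P)-t)@R; return q[:,:2]/q[:,2:]*[c['fx'],c['fy']]+[c['cx'],c['cy']]
E
python3 - <<'E'
from h import *
for n,crops in (('top',[(340,150,60),(130,120,90),(235,160,60)]),('side',[(270,275,85),(190,95,100),(225,190,70)])):
    p=cv2.imread(f'pics/{n}0.png')
    o=[cv2.resize(p[y:y+s,x:x+s],(260,260),interpolation=cv2.INTER_CUBIC) for x,y,s in crops]
    cv2.imwrite(f'pics/{n}crop.png',np.hstack(o))
    hsv=cv2.cvtColor(p,cv2.COLOR_BGR2HSV)
    for nm,xy in (('corkA',(261,188) if n=='top' else (259,222)),('plate',(352,170) if n=='top' else (290,308))):
        print(n,nm,hsv[xy[1],xy[0]],p[xy[1],xy[0]])
a=np.load('pics/top0.npy');Pt=cloud('top',a)
b=np.load('pics/side0.npy');Ps=cloud('side',b)
print(Pt[300,300],Ps[120,220+0],Ps[330,200])
E
```

```text
top corkA [ 16 121 203] [107 157 203]
top plate [ 22 136 220] [103 190 220]
side corkA [ 13 117 229] [124 171 229]
side plate [ 19 129 242] [120 197 242]
[291.0163432  -75.96256252   1.84676987] [653.4697197  466.17042575   2.92055968] [ 339.29299587 -197.0478242    -1.6111227 ]
```

```bash
python3 -c "
import cv2,numpy as np
a=cv2.imread('pics/topcrop.png');b=cv2.imread('pics/sidecrop.png');cv2.imwrite('pics/crops.png',np.vstack([a,b]))"
```

```text
(no output)
```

View pics/crops.png

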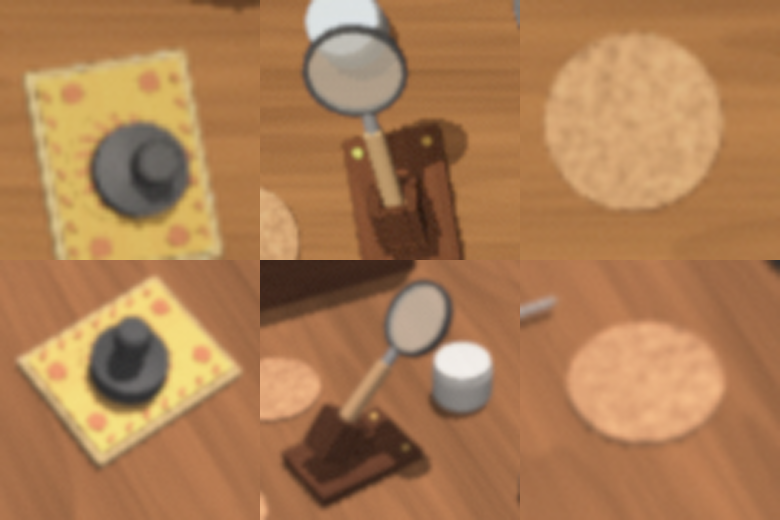

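The crops confirm the plain dark weight on the yellow plate, the cork mat I chose, and the magnifier standing in its holder with the white tin behind it. Next: accurate positions.

```bash
python3 - <<'E'
from h import *
vis=[]
for n in('top','side'):
    p=cv2.imread(f'pics/{n}0.png');hsv=cv2.cvtColor(p,cv2.COLOR_BGR2HSV).astype(int)
    P=cloud(n,np.load(f'pics/{n}0.npy'))
    x0,y0,w=((225,155,72) if n=='top' else (230,190,65))
    def pick(mask,box):
        m=np.zeros(mask.shape,np.uint8);x,y,w,h=box;m[y:y+h,x:x+w]=mask[y:y+h,x:x+w]*255
        k=cv2.findContours(m,cv2.RETR_EXTERNAL,cv2.CHAIN_APPROX_NONE)[0];return max(k,key=cv2.contourArea)
    m=(hsv[...,1]<150)&(hsv[...,2]>155) if n=='top' else (hsv[...,1]<142)&(hsv[...,2]>195)
    c=pick(m,(x0,y0,w,w))[:,0]; q=np.array([plane(n,u,5) for u in c])[:,:2]
    (cx,cy),r=cv2.minEnclosingCircle(q.astype(np.float32));e=cv2.fitEllipse(q.astype(np.float32))
    print(n,'cork',cx,cy,r,e)
    cv2.drawContours(p,[c[:,None]],-1,(255,0,0),1)
    box=(335,150,65,75) if n=='top' else (265,270,95,80)
    m=(hsv[...,0]>=18)&(hsv[...,0]<32)&(hsv[...,2]>150) if n=='top' else (hsv[...,0]>=17)&(hsv[...,0]<32)&(hsv[...,2]>170)
    c=cv2.convexHull(pick(m,box))[:,0]; q=np.array([plane(n,u,9) for u in c])[:,:2].astype(np.float32)
    print(n,'plate',cv2.minAreaRect(q)); cv2.polylines(p,[c[:,None]],True,(255,0,255),1)
    # weight knob
    g=P.reshape(384,512,3)
    bx=(355,170,35,35) if n=='top' else (290,285,45,45)
    x,y,w,h=bx; dm=np.zeros((384,512),bool);dm[y:y+h,x:x+w]=(hsv[y:y+h,x:x+w,1]<90)&(hsv[y:y+h,x:x+w,2]<140)
    Q=g[dm]; print(n,'zmax',np.sort(Q[:,2])[-30::6])
    T=Q[Q[:,2]>np.sort(Q[:,2])[-8]-8]; print('knob top',len(T),np.median(T,0),T.min(0),T.max(0))
    c=pick(dm,bx)[:,0]; cv2.drawContours(p,[c[:,None]],-1,(0,255,0),1)
    vis.append(cv2.resize(p[100:250,100:420] if n=='top' else p[90:360,150:380],None,fx=2,fy=2))
    cv2.imwrite(f'pics/{n}seg.png',vis[-1])
E
```

```text
top cork 605.8078002929688 25.866588592529297 98.4644775390625 ((590.626220703125, 27.060270309448242), (121.29755401611328, 172.7436981201172), 173.54315185546875)
top plate ((582.4066772460938, -258.5396728515625), (131.0713653564453, 101.30473327636719), 8.952566146850586)
top zmax [68.65306588 69.4849318  70.1748873  71.31411436 72.11074339]
knob top 81 [ 578.63899584 -264.5300416    67.57837408] [ 565.90642685 -277.90624157   63.83960429] [ 591.33173194 -252.00044837   72.8334215 ]
side cork 583.0594482421875 24.886409759521484 55.33476638793945 ((583.3737182617188, 24.479894638061523), (105.5236587524414, 107.55819702148438), 41.888031005859375)
side plate ((581.3273315429688, -261.906982421875), (129.65260314941406, 100.5134506225586), 9.18019962310791)
side zmax [69.0831057  69.61186114 69.95106189 70.5802548  71.4616134 ]
knob top 90 [ 576.36081105 -270.12319466   67.87629779] [ 564.43365896 -279.84053689   63.74122301] [ 588.27718667 -256.82581348   72.19045613]
```

View pics/topseg.png

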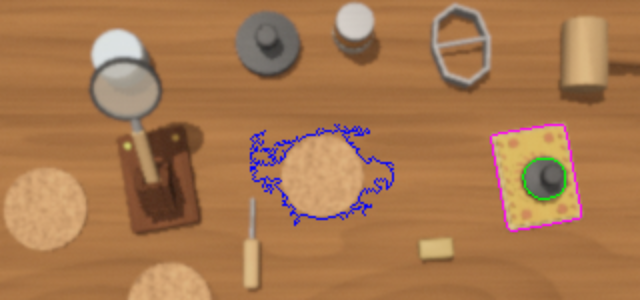

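View pics/sideseg.png

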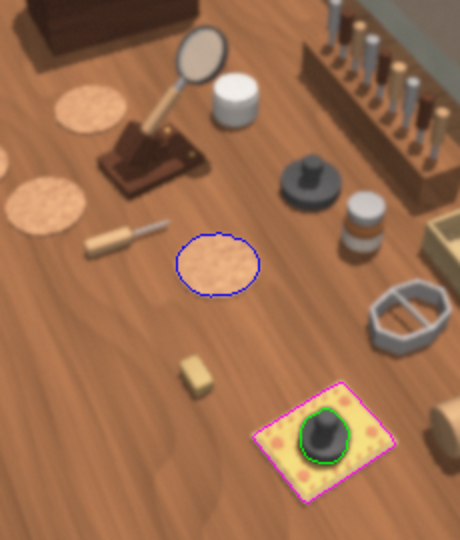

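The cork contour from the top view leaked into the wood grain, so I'll use the side fit and a circle for the top. The plate and weight agree across both views to about 3 mm. Now the magnifier and holder.

```bash
python3 - <<'E'
from h import *
# cork top via Hough
p=cv2.imread('pics/top0.png'); g=cv2.cvtColor(p[150:225,222:300],cv2.COLOR_BGR2GRAY)
g=cv2.GaussianBlur(cv2.resize(g,None,fx=4,fy=4,interpolation=cv2.INTER_CUBIC),(9,9),2)
c=cv2.HoughCircles(g,cv2.HOUGH_GRADIENT,1,100,param1=60,param2=15,minRadius=70,maxRadius=95)[0][0]
u=np.array([222+(c[0]-1.5)/4,150+(c[1]-1.5)/4]);print('cork top',u,c[2]/4,plane('top',u,5))
for n,b in(('top',(130,110,80,110)),('side',(190,95,80,95))):
    P=cloud(n,np.load(f'pics/{n}0.npy')); p=cv2.imread(f'pics/{n}0.png')
    x,y,w,h=b
    cr=cv2.resize(p[y:y+h,x:x+w],None,fx=5,fy=5,interpolation=cv2.INTER_CUBIC)
    for i in range(0,w,10): cv2.line(cr,(i*5,0),(i*5,4),(255,255,255),1); cv2.putText(cr,str(x+i),(i*5,14),0,.35,(255,255,255),1)
    for i in range(0,h,10): cv2.putText(cr,str(y+i),(0,i*5+4),0,.35,(255,255,255),1)
    cv2.imwrite(f'pics/{n}mag.png',cr)
    hsv=cv2.cvtColor(p,cv2.COLOR_BGR2HSV).astype(int)
    print(n);
    for r in range(y,y+h,6):print(r,' '.join('%4.0f'%P[r,cc,2] for cc in range(x,x+w,4)))
E
```

```text
cork top [260.5 187.5] 20.25 [584.3558391   25.76076564   5.        ]
top
110   -3   -0    2   -3    1   -3    2    2    2   -1    0   -1   -1   -1    1    2   -2   -2   -4    2
116   -1    1    0   -3   -2    0   50   49   47    5   -1   -1   -5    1   -2    1   -5   -3   -4   -2
122   -2    1    2    3   -1   50   53   51   50   51   45    0   -0    1   -4   -2   -1   -1    2   -0
128    3   -0    1    1   47   49   54  178  183   48   48    4    0    2   -0    2   -3   -3    4    3
134   -1    3    0    2   -3  180  181  179  175  177  173  174   -0   -4    4   -1    2   -5    1   -7
140   -1    2    0    0  173  168  166  165  164  165  161  158  162   -4    1    1    0   -1    2   -3
146   -2   -2    2   -2  160  157  159  156  153  155  151  152  nan   -3   -1    1    1    0    3    1
152   -1   -7   -7    2   -1  148  146  146  147  144  146  137  139   -2    2    0    2   -2    2   -3
158    0   -0   -1    1   -2    1  132  135  133  131  133    0   -1   -0    3    1    2   -3    1    0
164    2   -1   -2   -0    0   -1   -0    1    2  120  122   -1    2   14   16   18    2  
[... 1917 characters left out ...]
4    6   -4   -1    2   83   82   -0    2    1   -3   -3   -1    4   11   17
155    4    1    3   -1   -3   -3   69   79   69   67   14   19   17    3   -0   -1    2    5   -2   -5
161   -4   -2   -0   -2    1   56   60   67   64   59   56   14   15   12   -1   -2   -1   -3    0   -4
167   -0   -0   -1   17   19   41   49   54   48   39   24   20   13   16   21   14   -1   -0    3   -3
173    5   -3    1   13   18   14   16   19   24   15   19   12   13   13    5   -1    0    5    5    1
179   -1    3   -1   -1    9   14   16   16   13   14   11    4   -1   -2   -1    0    2   -0   -2   -1
185    1   -1   -1   -1    2    1   16   11    3   -3    2   -4   -1   -2    0   -2   -0    1   -4    0
```

View pics/topmag.png

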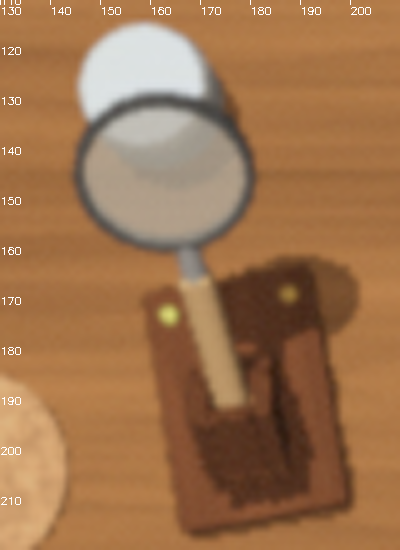

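View pics/sidemag.png

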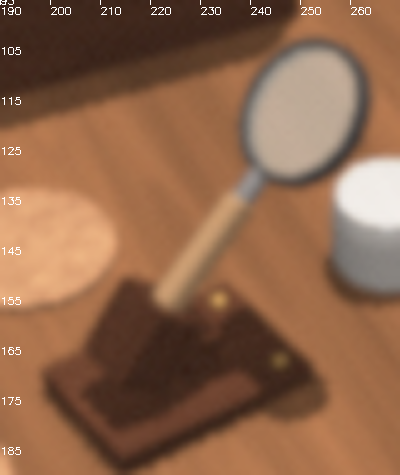

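The lens ellipse centre is near (163,144) in the top view and (250,115) in the side view. The handle runs from the lens to (176,191) in the top view and (222,154) in the side view. The tin is behind and below the ring. Depth reads the lens surface, so I'll fit from the point clouds.

```bash
cat > mag.py <<'E'
from h import *
def fit(n,d,box,zl,zh):
    P=cloud(n,d);x,y,w,h=box;Q=P[y:y+h,x:x+w];uv=np.stack(np.meshgrid(np.arange(x,x+w),np.arange(y,y+h)),-1)
    L=Q[np.nan_to_num(Q[...,2],nan=-9)>zl]
    c=L.mean(0);U,S,V=np.linalg.svd(L-c,full_matrices=False);nrm=V[2]*np.sign(V[2,2])
    q=((L-c)@V[:2].T).astype(np.float32); hull=cv2.convexHull(q)
    (a,b),r=cv2.minEnclosingCircle(hull); e=cv2.fitEllipse(hull)
    lens=c+V[:2].T@np.array(e[0])
    m=(Q[...,2]>zh[0])&(Q[...,2]<zh[1]);H=Q[m]
    hc=np.median(H,0);H=H[np.linalg.norm(H[:,:2]-hc[:2],axis=1)<60];hc=H.mean(0)
    hd=np.linalg.svd(H-hc)[2][0];hd*=np.sign(hd@(lens-hc))
    return lens,nrm,r,e,hc,hd,len(H)
E
python3 - <<'E'
from mag import *
A=[]
for n,b in(('top',(138,112,55,78)),('side',(222,95,50,60))):
    D=np.load(f'pics/{n}0.npy')
    D2=D
    if n=='side':  # mask the dark cabinet
        D2=D.copy();D2[:108,:238]=0
    lens,nrm,r,e,hc,hd,k=fit(n,D2,b,129,(86,118))
    print(n,'lens',lens.round(1),'n',nrm.round(3),'r',r,np.round(e[1],1),'handle',hc.round(1),hd.round(3),k)
    x=lens-hc;x/=np.linalg.norm(x);A.append((lens,x,nrm,hc))
    print('dir lens-hc',x.round(3),'elev',np.degrees(np.arcsin(x[2])),'az',np.degrees(np.arctan2(x[1],x[0])),'n elev',np.degrees(np.arcsin(nrm[2])),'az n',np.degrees(np.arctan2(nrm[1],nrm[0])), 'grip',(lens-85*x).round(1))
print('two-view lens',two((162.5,144),(250.5,115)),'handle exit',two((176.5,190.5),(222.5,153.5)),'handle/neck',two((168,165.5),(236.5,133)))
# foot board of the holder at z=16
c=np.array([(158,169),(191.5,162),(199.5,211),(168,216.5)],float)
q=np.array([plane('top',u,14) for u in c]);print(cv2.minAreaRect(q[:,:2].astype(np.float32)),q[:,:2].mean(0))
c=np.array([(199,171),(214,187.5),(252,169)],float);q=np.array([plane('side',u,16) for u in c]);print(q.round(1))
E
```

```text
top lens [668.2 257.3 156.9] n [-0.666 -0.121  0.736] r 44.15586853027344 [82.6 86.8] handle [608.3 245.6 103.6] [0.757 0.112 0.644] 114
dir lens-hc [0.739 0.144 0.658] elev 41.13191855102652 az 11.029988530454085 n elev 47.410964061900586 az n -169.67257792502718 grip [605.4 245.1 100.9]
side lens [667.4 255.6 155.9] n [-0.67  -0.127  0.732] r 44.22409439086914 [84.7 85.5] handle [609.  242.5 101.5] [0.785 0.088 0.613] 111
dir lens-hc [0.723 0.162 0.672] elev 42.21822671718717 az 12.611560065218148 n elev 47.02441393087731 az n -169.23369253345183 grip [606.  241.8  98.7]
two-view lens (array([669.3072319 , 256.36953166, 161.76184968]), np.float64(0.3865796101777728)) handle exit (array([571.18268674, 235.85286373,  75.77046863]), np.float64(4.0731924100730605)) handle/neck (array([624.61818403, 250.86801381, 119.00690826]), np.float64(1.478059872450975))
((578.7864379882812, 241.36773681640625), (131.73040771484375, 89.98187255859375), 9.900455474853516) [578.28565067 239.56661855]
[[506.7 258.8  16. ]
 [521.2 179.3  16. ]
 [646.1 201.5  16. ]]
```

Estimates after correcting the surface depths to the centreline:

| Item | Estimate |
|---|---|
| Lens centre | about (670, 257, 154) |
| Grip point | about (609, 245, 96.5) |
| Azimuth | 10.5° |
| Elevation | 43° |
| Plate | (582, -260) |
| Cork | (584, 25) |
| Weight axis | (577.5, -266.5) |

I'll check the IK for the whole plan, then start with the weight.

```bash
cat > plan.py <<'E'
from h import *
W=np.array([577.5,-266.5]);C=np.array([583.8,25.2]);PL=np.array([582,-260.2])
G=np.array([609,245.3,96.5]);AZ,EL=10.5,43.
def magR(az,el):
    a,e=np.radians([az,el]);x=np.array([np.cos(e)*np.cos(a),np.cos(e)*np.sin(a),np.sin(e)]);y=np.array([-np.sin(a),np.cos(a),0]);return np.c_[x,y,np.cross(x,y)]
def toolE(az,el,s=1):  # tool z=-mag z, tool x = s*mag y
    M=magR(az,el);z=-M[:,2];x=s*M[:,1];R=np.c_[x,np.cross(z,x),z];return Ro.from_matrix(R).as_euler('xyz',degrees=True),R
E
python3 - <<'E'
from plan import *
f=lambda p,o:(lambda r:None if r is None else np.round(r,1))(manip.inverse_kinematics(list(p),list(o)))
print(manip.hold_point_z)
print(f([*W,38],[180,0,-20]),f([*C,31],[180,0,-20]))
for s in(1,-1):
    o,R=toolE(AZ,EL,s);z=R[:,2];t=G+19*z;M=magR(AZ,46.5)[:,0]
    print(s,o.round(1),f(t,o),f(t-90*z,o),f(t+60*M,o),f(t+60*M+[0,0,80],o))
    for az in(-60,-30,0,30,60,90):
        o2,_=toolE(az,0,s);x=magR(az,0)[:,0];g=np.r_[PL,150]-85*x
        print(az,o2.round(0),f(g-[0,0,19],o2))
E
```

```text
18.700000000000003
[-31.5  15.1  98.5  -0.   66.4 -11.5] [ -4.8   9.4 106.   -0.   64.6  15.2]
1 [137.    0.  100.5] [ 17.3  -1.4 120.2 -14.3  19.  -71.4] [ 18.3 -17.1 126.5 -11.2  28.3 -74.4] [ 1.68e+01 -1.00e-01  1.14e+02 -1.06e+01  2.37e+01 -7.57e+01] [ 16.8  -6.1 111.2  -8.   32.3 -78.7]
-60 [180.   0.  30.] [-26.5   0.4 104.9  -0.   74.6 -56.5]
-30 [180.   0.  60.] [-30.9  -2.  107.3  -0.   74.7 -90.9]
0 [180.   0.  90.] [ -35.2   -0.9  106.3    0.    74.6 -125.2]
30 [180.   0. 120.] [ -38.     3.2  102.1    0.    74.7 -158. ]
60 [180.   0. 150.] [-38.5   8.8  96.1   0.   75.1 171.5]
90 [180.   0. 180.] [-37.   14.1  89.9   0.   75.9 143. ]
-1 [-137.     0.   -79.5] [ 17.3  -1.4 120.2 -14.3  19.  108.6] [ 18.3 -17.1 126.5 -11.2  28.3 105.6] [ 1.680e+01 -1.000e-01  1.140e+02 -1.060e+01  2.370e+01  1.043e+02] [ 16.8  -6.1 111.2  -8.   32.3 101.3]
-60 [-180.    0. -150.] [-26.5   0.4 104.9  -0.   74.6 123.5]
-30 [-180.    0. -120.] [-30.9  -2.  107.3  -0.   74.7  89.1]
0 [180.   0. -90.] [-35.2  -0.9 106.3  -0.   74.6  54.8]
30 [180.   0. -60.] [-38.    3.2 102.1  -0.   74.7  22. ]
60 [180.   0. -30.] [-38.5   8.8  96.1  -0.   75.1  -8.5]
90 [180.   0.   0.] [-37.   14.1  89.9  -0.   75.9 -37. ]
```

```bash
python3 - <<'E'
from plan import *
p=manip.sense()['position']
manip.move_linear([p[0],p[1],300],vel=150)
manip.move_to([*W,150],[180,0,-20])
manip.move_linear([*W,38.5],vel=80)
s=manip.sense();print(s['position'],s['wrist_force'],s['time_s'])
manip.grip(15)
s=manip.sense();print(s['opening'],s['position'],s['wrist_force'],s['time_s'])
for n in('top','side'):
    a,_=manip.capture(n);cv2.imwrite(f'pics/{n}1.png',a)
a=cv2.imread('pics/side1.png')[220:370,240:400];b=cv2.imread('pics/top1.png')[130:250,310:438]
cv2.imwrite('pics/g1.png',np.hstack([cv2.resize(a,(400,375)),cv2.resize(b,(400,375))]))
E
```

```text
[ 577.98149175 -266.79895956   39.28773136] [ 0.03826628 -0.42040183 -0.05331632] 5.65
24.001055071810093 [ 577.50844052 -266.52872379   38.7198347 ] [-1.45249831  0.13061618  2.14430349] 6.2417
```

View pics/g1.png

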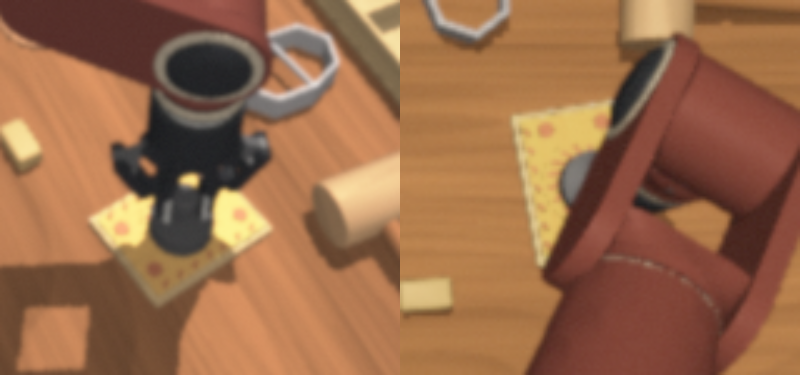

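The knob is between the fingers at about (185,205) in the left crop, and the opening stopped at 24 mm. Lift and place.

```bash
python3 - <<'E'
from plan import *
f=lambda:(lambda s:print(s['opening'].round(2),s['position'].round(1),s['wrist_force'].round(2),round(s['time_s'],2)))(manip.sense())
manip.move_linear([*W,100],vel=60);f()
manip.move_linear([*C,100],vel=140);f()
manip.move_linear([*C,38],vel=70);f()
for z in (34.5,33,32,31.3,30.6):
    manip.move_linear([*C,z],vel=15);f()
    if manip.sense()['wrist_force'][2]>-2.5: break
for n in('top','side'):
    a,_=manip.capture(n);cv2.imwrite(f'pics/{n}2.png',a)
a=cv2.imread('pics/side2.png')[140:290,180:340];cv2.imwrite('pics/g2.png',cv2.resize(a,(640,600)))
E
```

```text
Traceback (most recent call last):
AttributeError: 'float' object has no attribute 'round'
```

```bash
cat >> h.py <<'E'
def st():
    s=manip.sense();print(round(float(s['opening']),2),s['position'].round(1),s['wrist_force'].round(2),s['ft_torque'].round(3),round(s['time_s'],2));return s
E
python3 - <<'E'
from plan import *
st()
manip.move_linear([*C,100],vel=140);st()
manip.move_linear([*C,38],vel=70);st()
for z in (34.5,33,32,31.3,30.6):
    manip.move_linear([*C,z],vel=15);s=st()
    if s['wrist_force'][2]>-2.5: break
for n in('top','side'):
    a,_=manip.capture(n);cv2.imwrite(f'pics/{n}2.png',a)
a=cv2.imread('pics/side2.png')[140:290,180:340];cv2.imwrite('pics/g2.png',cv2.resize(a,(640,600)))
E
```

```text
24.0 [ 577.1 -266.2   99.3] [-0.61 -0.49 -4.88] [-0.004 -0.011  0.031] 7.52
24.02 [583.8  24.7 100. ] [ 0.85  0.16 -3.09] [ 0.006  0.025 -0.055] 9.75
24.21 [584.4  25.2  38.6] [-0.12  0.36 -3.8 ] [ 0.062  0.023 -0.011] 10.78
24.18 [583.7  25.2  34.5] [-0.05 -0.34 -3.8 ] [-0.004 -0.016 -0.014] 11.17
24.07 [583.7  25.2  32.9] [-0.16  0.9  -3.36] [ 0.013  0.037 -0.033] 11.42
24.01 [583.7  25.2  31.9] [ 0.84  0.55 -2.9 ] [-0.018  0.001 -0.052] 11.67
24.49 [584.   25.2  31.8] [-1.35  0.75 -0.97] [ 0.037  0.302 -0.034] 11.92
```

View pics/g2.png

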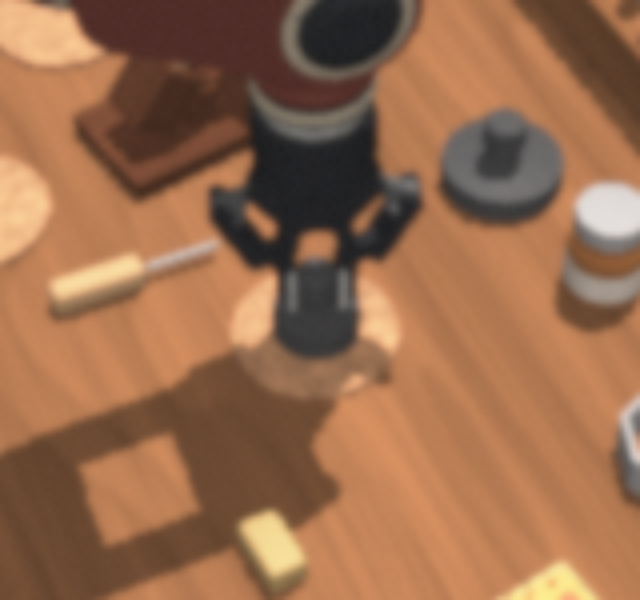

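The weight is centred on the cork (foot at about (316,335) in the crop), and contact is felt: the wrist load fell from 3.8 N to about 1 N. Release slowly, retreat and check.

```bash
python3 - <<'E'
from plan import *
manip.move_linear([*C,31.0],vel=15);st()
manip.grip(34);st();manip.grip(70);st()
manip.move_linear([*C,120],vel=90);manip.hold(0.2);st()
for n in('top','side'):
    a,_=manip.capture(n);cv2.imwrite(f'pics/{n}3.png',a)
    if n=='side': o=[cv2.resize(a[140:290,180:340],(400,375))]
    else: o.append(cv2.resize(a[110:250,130:290],(400,375))) if 0 else None
    if n=='top': t=cv2.resize(a[110:260,130:290],(400,375))
cv2.imwrite('pics/g3.png',np.hstack([o[0],t]))
E
```

```text
23.95 [584.   25.2  31.7] [-3.69  1.03  5.91] [0.064 0.587 0.063] 12.27
34.03 [584.2  25.1  30.9] [-0.15 -0.14 -0.57] [ 0.008 -0.004 -0.01 ] 12.53
69.7 [583.8  25.2  31. ] [ 0.39 -0.48 -0.77] [-0.056  0.003  0.017] 12.97
70.31 [583.4  25.2 119.2] [-0.23  0.48  0.16] [-0.02   0.008  0.004] 14.31
```

View pics/g3.png

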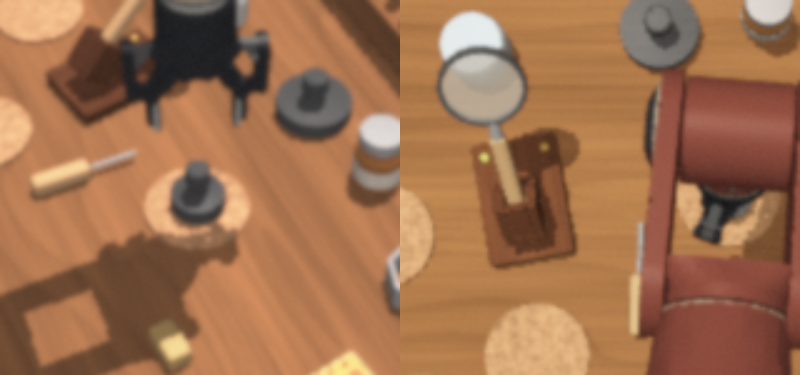

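The weight stands upright on the cork at (197,195) in the left crop, and the magnifier and holder are undisturbed. Next, the magnifier pre-grasp.

```bash
python3 - <<'E'
from plan import *
manip.move_linear([540,60,230],vel=200)
o,R=toolE(AZ,EL,1);z=R[:,2];t=G+18.7*z
manip.move_to(list(t-90*z),list(o))
manip.grip(50)
manip.move_linear(list(t-25*z),vel=100);st()
o=[]
for n,b in(('top',(110,100)),('side',(170,85))):
    a,_=manip.capture(n);cv2.imwrite(f'pics/{n}4.png',a);o.append(cv2.resize(a[b[1]:b[1]+110,b[0]:b[0]+120],(400,367),interpolation=cv2.INTER_CUBIC))
cv2.imwrite('pics/g4.png',np.hstack(o))
E
```

```text
49.81 [604.8 244.6 101.4] [-0.33 -0.    0.05] [-0.057  0.313 -0.009] 17.75
```

View pics/g4.png

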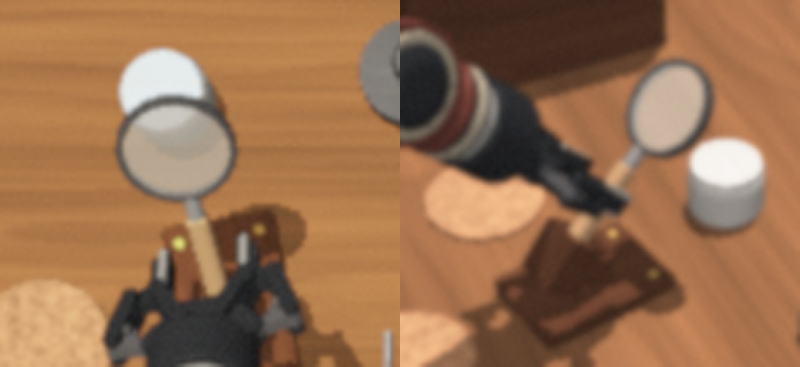

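The fingers straddle the handle evenly: finger tips at x≈162 and 243, handle at ≈205 in the left crop. Advance, grip and draw.

```bash
python3 - <<'E'
from plan import *
o,R=toolE(AZ,EL,1);z=R[:,2];t=G+18.7*z
manip.move_linear(list(t),vel=60);st()
manip.grip(5);s=st();print(s['eef_rot'])
o=[]
for n,b in(('top',(110,100)),('side',(170,85))):
    a,_=manip.capture(n);cv2.imwrite(f'pics/{n}5.png',a);o.append(cv2.resize(a[b[1]:b[1]+110,b[0]:b[0]+120],(400,367),interpolation=cv2.INTER_CUBIC))
cv2.imwrite('pics/g5.png',np.hstack(o))
E
```

```text
50.02 [621.5 247.6  82.6] [ 0.33  0.28 -0.19] [-0.075  0.405 -0.04 ] 18.42
14.83 [621.6 247.9  83.3] [-2.41  1.4   1.53] [0.134 0.43  0.025] 18.82
[ 1.36963143e+02 -2.91175615e-02  1.00499085e+02]
```

View pics/g5.png

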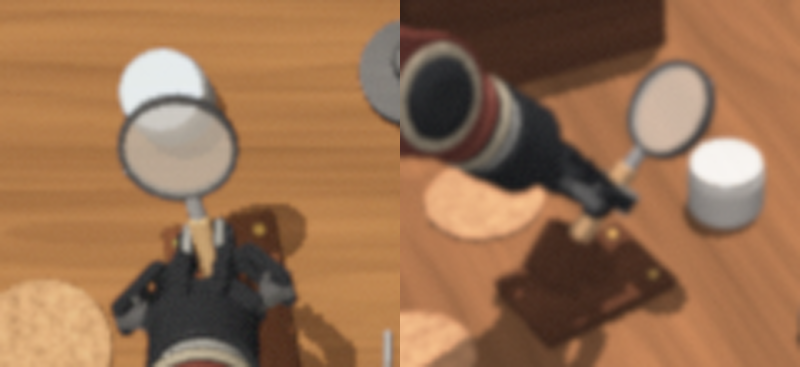

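The handle is pinched (opening 14.8 mm) and the lens hasn't moved. Draw it out along 46.5°, watching the force.

```bash
python3 - <<'E'
from plan import *
o,R=toolE(AZ,EL,1);z=R[:,2];t=G+18.7*z;d=magR(10.3,46.5)[:,0]
for k in(12,25,40,60):
    manip.move_linear(list(t+k*d),vel=40);s=st()
    if np.linalg.norm(s['wrist_force'])>25: print('HIGH');break
else:
    manip.move_linear(list(t+60*d+[0,0,90]),vel=100);manip.hold(.3);st()
o=[]
for n,b in(('top',(110,70)),('side',(170,55))):
    a,dd=manip.capture(n);np.save(f'pics/{n}6.npy',dd);cv2.imwrite(f'pics/{n}6.png',a);o.append(cv2.resize(a[b[1]:b[1]+130,b[0]:b[0]+130],(400,400),interpolation=cv2.INTER_CUBIC))
cv2.imwrite('pics/g6.png',np.hstack(o))
E
```

```text
14.82 [622.9 247.4  83. ] [-17.93  -0.26  -1.78] [-0.12   2.484  0.117] 19.37
14.79 [623.3 247.4  82.2] [-36.71  -1.53  -4.42] [-0.113  4.922  0.299] 19.84
HIGH
```

View pics/g6.png

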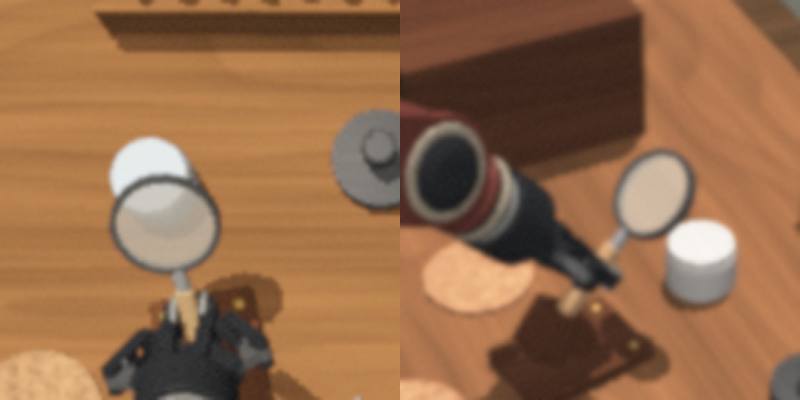

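The handle is sticking. The arm gave way mostly in x: the pull is 37 N forward but only 4 N up, which presses the handle onto the lower lip and jams it. I'll ease back and then steer the pull force along the slant by watching the wrist force.

```bash
python3 - <<'E'
from plan import *
o,R=toolE(AZ,EL,1);z=R[:,2];t=G+18.7*z
a=np.radians(10.3);hx=np.array([np.cos(a),np.sin(a),0]);Z=np.array([0,0,1.])
def go(x,zz,v=60):
    manip.move_linear(list(t+x*hx+zz*Z),vel=v);s=st();return s
s=go(0,0);print(s['eef_rot'].round(2))
s=go(0,8);print(s['eef_rot'].round(2))
s=go(0,16);print(s['eef_rot'].round(2), (s['q']-manip.inverse_kinematics(list(t+16*Z),list(o))).round(2),s['tau'].round(1))
E
```

```text
14.82 [622.  247.7  83.5] [-2.08 -0.36  2.91] [-0.009  0.293  0.065] 20.51
[1.3694e+02 1.0000e-02 1.0051e+02]
14.68 [621.3 247.3  90.3] [ 2.19  0.17 -3.23] [-0.091  0.227 -0.016] 20.79
[1.3705e+02 1.0000e-02 1.0049e+02]
14.49 [621.6 247.5  99. ] [ 3.46  0.53 -5.57] [-0.117  0.154 -0.005] 21.07
[1.3699e+02 1.0000e-02 1.0050e+02] [-0.01 -0.01  0.   -0.    0.   -0.01] [  0.6 -34.  -35.2  -0.2  -2.1   0. ]
```

```bash
python3 - <<'E'
from plan import *
from mag import fit
o=[]
for n,b in(('top',(110,90)),('side',(170,75))):
    a,dd=manip.capture(n);np.save(f'pics/{n}7.npy',dd);cv2.imwrite(f'pics/{n}7.png',a);o.append(cv2.resize(a[b[1]:b[1]+110,b[0]:b[0]+110],(400,400),interpolation=cv2.INTER_CUBIC))
    P=cloud(n,dd);x,y,w,h=(138,100,55,66) if n=='top' else (232,85,45,50);Q=P[y:y+h,x:x+w].reshape(-1,3);L=Q[np.nan_to_num(Q[:,2])>120];print(len(L))
    c=np.median(L,0);L=L[np.linalg.norm(L-c,axis=1)<46];V=np.linalg.svd(L-L.mean(0))[2];nn=V[2]*np.sign(V[2,2]);print(n,L.mean(0).round(1),nn.round(3),'handle elev',90-np.degrees(np.arcsin(nn[2])))
cv2.imwrite('pics/g7.png',np.hstack(o))
E
```

```text
962
top [663.5 255.2 180.1] [-0.742 -0.142  0.656] handle elev 49.030227997690396
678
side [661.9 251.8 177.3] [-0.745 -0.15   0.65 ] handle elev 49.47333700380083
```

View pics/g7.png

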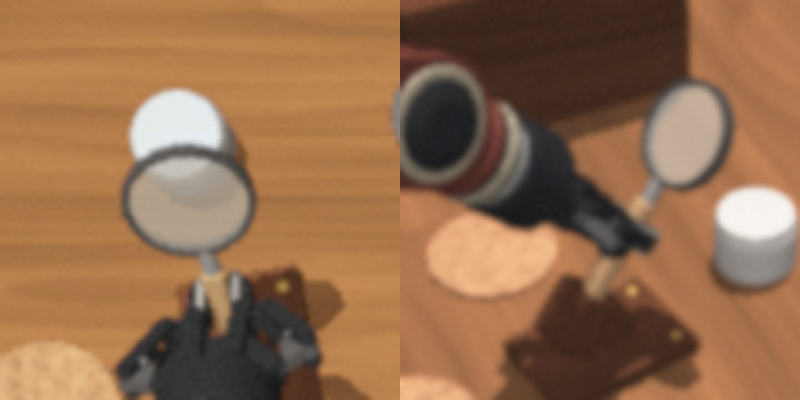

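Lifting straight up worked. The handle swung up to about 49°, now in line with the socket, and came out roughly 11 mm on about 5 N. It also turned about 6° in the pads, which I'll correct later. Continue along about 50°.

```bash
python3 - <<'E'
from plan import *
s=manip.sense();p=s['position'].copy();d=magR(10.3,51)[:,0]
o,R=toolE(AZ,EL,1);t=G+18.7*R[:,2]+[0,0,16]
for k in(4,8,12,18,24,30,36):
    manip.move_linear(list(t+k*d),vel=40);s=st();F=s['wrist_force']
    print('  want',(t+k*d).round(1))
    if np.linalg.norm(F)>15: print('HIGH');break
E
```

```text
14.95 [624.4 248.2 102.3] [ 3.28  0.11 -5.63] [-0.137  0.124 -0.029] 21.43
  want [624.  248.1 101.9]
14.79 [627.  248.7 105.6] [ 3.54  0.66 -5.17] [-0.059  0.112  0.007] 21.68
  want [626.5 248.5 105. ]
14.92 [629.4 249.1 108.7] [ 4.05  0.16 -5.5 ] [-0.06   0.118 -0.085] 21.93
  want [629.  249.  108.1]
15.14 [633.3 249.8 113.6] [ 4.03  0.6  -5.61] [-0.06   0.095 -0.074] 22.23
  want [632.7 249.6 112.8]
14.97 [637.  250.5 118.3] [ 4.08  0.63 -6.29] [-0.075  0.025 -0.045] 22.52
  want [636.4 250.3 117.5]
15.09 [641.  251.4 123.9] [-0.41  0.2  -0.47] [-0.059  0.523  0.031] 22.82
  want [640.1 251.  122.1]
14.87 [644.5 251.9 128. ] [ 0.23  0.34 -1.48] [-0.056  0.476  0.052] 23.12
  want [643.8 251.7 126.8]
```

The handle came free at about 41 mm of draw, and the load fell to the magnifier's own weight. Clear it and lift.

```bash
python3 - <<'E'
from plan import *
o_,R=toolE(AZ,EL,1);d=magR(10.3,51)[:,0];t=G+18.7*R[:,2]+[0,0,16]+62*d
manip.move_linear(list(t),vel=80);st()
t=t+[-20,-10,90];manip.move_linear(list(t),vel=120);manip.hold(.3);st()
o=[]
for n,b in(('top',(90,60)),('side',(170,15))):
    a,dd=manip.capture(n);np.save(f'pics/{n}8.npy',dd);cv2.imwrite(f'pics/{n}8.png',a);o.append(cv2.resize(a[b[1]:b[1]+150,b[0]:b[0]+150],(400,400),interpolation=cv2.INTER_CUBIC))
    P=cloud(n,dd).reshape(-1,3);Q=P[(np.nan_to_num(P[:,2])>200)&(P[:,0]>640)&(P[:,0]<790)&(abs(P[:,1]-255)<80)];c=np.median(Q,0);L=Q[np.linalg.norm(Q-c,axis=1)<48];V=np.linalg.svd(L-L.mean(0),full_matrices=False)[2];nn=V[2]*np.sign(V[2,2]);print(n,len(L),L.mean(0).round(1),nn.round(3),90-np.degrees(np.arcsin(nn[2])))
cv2.imwrite('pics/g8.png',np.hstack(o))
E
```

```text
14.84 [660.6 254.7 148. ] [ 0.75  0.03 -2.09] [-0.088  0.517  0.008] 23.6
14.56 [639.7 244.5 236. ] [-0.49  0.19 -1.79] [-0.113  0.557 -0.013] 24.82
top 1289 [682.4 252.1 315.8] [-0.73  -0.141  0.668] 48.06091614791377
side 737 [681.  248.9 313.7] [-0.735 -0.148  0.662] 48.56599991220182
```

View pics/g8.png

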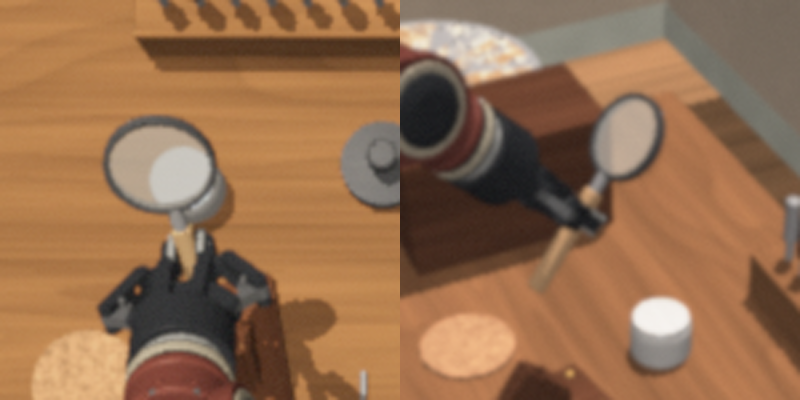

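The magnifier is out and clear, with the foot at about (540,285) in the right crop, well above the holder. It is held about 5° steeper than the tool. I'll compute the levelled pose using the measured lens offset and normal.

```bash
python3 - <<'E'
from plan import *
s=manip.sense();R8=Ro.from_euler('xyz',s['eef_rot'],degrees=True).as_matrix()
n=np.array([-.7325,-.1445,.665]);n/=np.linalg.norm(n)
lens=np.array([681.7,250.5,314.8])-4*n
v=R8.T@(lens-s['position']);nt=R8.T@n;print(v.round(1),nt.round(3))
np.save('v.npy',v)
o,R=toolE(-30,-5.3,1);print('pred normal',(R@nt).round(3))
for zz in(280,150):
    tcp=np.r_[PL,zz]-R@v;print(tcp.round(1),o.round(1),manip.inverse_kinematics(list(tcp),list(o)))
tcp=np.r_[PL,280]-R@v
p=s['position'];manip.move_linear([p[0]-80,p[1]-60,p[2]+50],vel=150)
manip.move_to(list(tcp),list(o));manip.hold(.3);st()
o=[]
for n,b in(('top',(290,90)),('side',(230,170))):
    a,dd=manip.capture(n);np.save(f'pics/{n}9.npy',dd);cv2.imwrite(f'pics/{n}9.png',a);o.append(cv2.resize(a[b[1]:b[1]+180,b[0]:b[0]+180],(400,400),interpolation=cv2.INTER_CUBIC))
    P=cloud(n,dd).reshape(-1,3);Q=P[(abs(np.nan_to_num(P[:,2])-280)<25)&(np.linalg.norm(P[:,:2]-PL,axis=1)<50)];V=np.linalg.svd(Q-Q.mean(0),full_matrices=False)[2];nn=V[2]*np.sign(V[2,2]);print(n,len(Q),Q.mean(0).round(1),nn.round(3))
cv2.imwrite('pics/g9.png',np.hstack(o))
E
```

```text
[ -1.8  84.6 -24.5] [-0.009 -0.093 -0.996]
pred normal [-0.005 -0.007  1.   ]
[ 508.  -215.3  263.4] [-174.7    0.    60. ] [-3.06711320e+01 -4.40166632e+00  9.68306422e+01 -6.20693363e-02
  9.28706609e+01 -9.06713715e+01]
[ 508.  -215.3  133.4] [-174.7    0.    60. ] [-3.06711320e+01  1.24426039e+00  1.03992148e+02 -6.29355564e-02
  8.00632363e+01 -9.06574027e+01]
14.81 [ 508.1 -214.7  263.5] [-0.72 -0.2  -2.14] [-0.013 -0.02   0.   ] 27.6
top 360 [ 594.4 -231.6  285. ] [-0.03  -0.016  0.999]
side 1424 [ 580.6 -259.8  285. ] [-0.012 -0.012  1.   ]
```

View pics/g9.png

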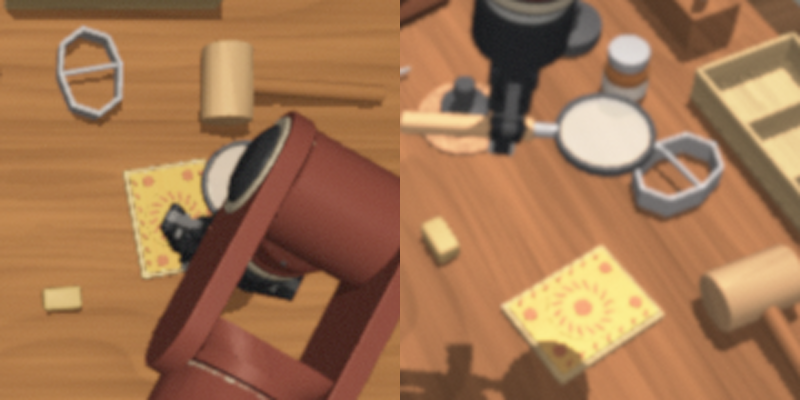

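The lens is level to about 1° and centred at (581,-260) in the side view; the top view is mostly blocked by the arm. Lower it to 150 mm and check again.

```bash
python3 - <<'E'
from plan import *
s=manip.sense();p=s['position']
manip.move_linear([508,-215.3,133.0],vel=60);manip.hold(1.0);s=st();print(s['eef_rot'].round(2))
a,dd=manip.capture('side');cv2.imwrite('pics/side10.png',a)
P=cloud('side',dd);F=P.reshape(-1,3);Q=F[(abs(np.nan_to_num(F[:,2])-150)<20)&(np.linalg.norm(F[:,:2]-PL,axis=1)<50)];V=np.linalg.svd(Q-Q.mean(0),full_matrices=False)[2];print(len(Q),Q.mean(0).round(1),V[2].round(3))
Q=F[(np.nan_to_num(F[:,2])>55)&(F[:,2]<75)&(np.linalg.norm(F[:,:2]-C,axis=1)<40)];print('knob',len(Q),Q.mean(0).round(1),Q[:,2].max())
cv2.imwrite('pics/g10.png',cv2.resize(a[170:350,200:400],(667,600),interpolation=cv2.INTER_CUBIC))
E
```

```text
14.7 [ 508.  -215.3  133. ] [ 0.37  0.34 -1.89] [0.03  0.006 0.007] 31.02
[-174.7   -0.    60. ]
1228 [ 580.9 -259.9  154.5] [-0.009 -0.006  1.   ]<stdin>:6: RuntimeWarning: Mean of empty slice.
  ret = um.true_divide(
Traceback (most recent call last):
ValueError: zero-size array to reduction operation maximum which has no identity
```

View pics/side10.png

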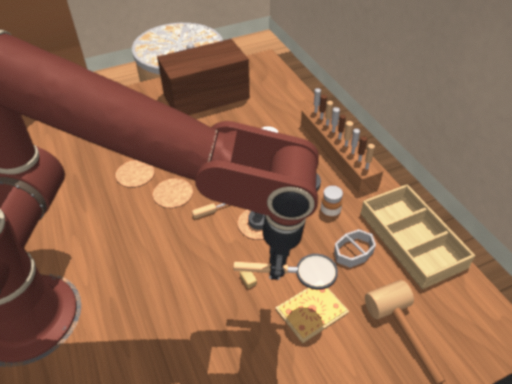

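The side view shows the lens level at (316,270), depth position (581,-260,154). The weight's knob is hidden behind the gripper there, so I'll check it from the top, along with the bystanders.

```bash
python3 - <<'E'
from plan import *
a,dd=manip.capture('top');F=cloud('top',dd).reshape(-1,3)
Q=F[(np.nan_to_num(F[:,2])>55)&(F[:,2]<75)&(np.linalg.norm(F[:,:2]-C,axis=1)<40)];print('knob',len(Q),Q.mean(0).round(1) if len(Q) else '');st()
cv2.imwrite('pics/top11.png',a)
E
```

```text
knob 82 [585.6  26.5  60.8]
14.7 [ 508.  -215.3  133. ] [-0.73  0.03 -1.95] [-0.018 -0.008 -0.008] 31.12
```

View pics/top11.png

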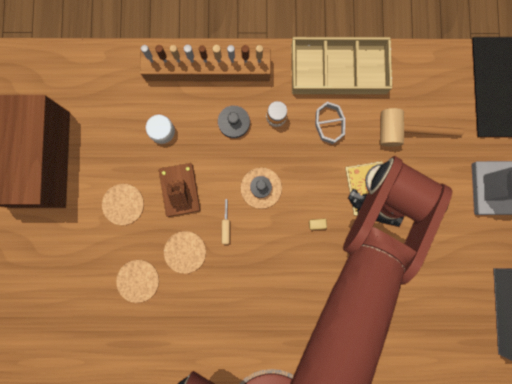

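The weight stands upright in the middle of the cork at (261,187), the holder is empty, and every bystander is where it was. Handing in.

```bash
python3 -c "
from plant import manip
print(manip.close_job())"
```

```text
the job is handed in; nothing more can be done
None
```

The weight now stands on the cork mat, and the gripper is holding the magnifier level over the plate. I handed the job in at about 31 s of the 56 s allowed; no verdict is reported.

- **Weight:** I took it by the knob, set it down until the wrist force showed contact, then let go. The last top view shows it upright about 2 mm from the cork's centre. The knob reads 61 mm above the bench, as it should.
- **Magnifier:** The first pull, along the advised midway line, jammed at about 37 N. I eased off, lifted straight up and drew it out along the socket's slant, and it came free at about 5–6 N. The handle turned about 5° in the pads, and I corrected for that when levelling the lens.
- **Last check:** The lens is level to within about 1° and about 1 mm from the plate's centre. It is about 150 mm up (raw reading 154 mm, less an assumed 4 mm for the lens surface). It was held still in a firm grip.
- **What I could not check fully:** The lens position at the end comes from the side camera alone, because the arm blocked the top view. The two cameras disagree by about 3 mm in y. No bystander had visibly moved in the last top view, which I judged by eye.

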